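# Load the cassette reader and start it

### The job

Set the green reagent cassette gently down, flat in the reader's open drawer, lengthwise, then slide the drawer fully shut without slamming it. Then start the reader: press the orange pad in the middle of the steel spring leaf on its deck with about 6 N, until the leaf's free end has dipped to the green band of the post beside it (do not overbend it), hold it there for a moment and let it spring back. Leave the orange and purple cassettes where they stand.

Things in the scene. Friction and masses are not known exactly. Their poses are not given: they have to be found in the camera images.
- cassette_green: Green reagent cassette to be loaded, about 60 to 130 g: a white body 76 x 44 x 26 mm (x, y, z) with a green stripe, and on its middle an upright green grip fin 50 mm long (x), 12 mm thick (y) and 20 mm high, its top 46 mm above the underside. Origin: centre of the underside; x along its length, z up. The two ends are alike. It stands on the bench (z = 0) at the start.
- cassette_orange: Cassette of the same shape with orange fin and stripe; must stay where it stands. Origin: centre of the underside.
- cassette_purple: Cassette of the same shape with purple fin and stripe; must stay where it stands. Origin: centre of the underside.
- reader: White bench reader, fixed, 280 x 200 mm (x, y) in plan. Origin: centre of its underside, on the bench; z up. Its front face is the plane x = -140 mm of its frame. From x = -140 to +30 mm it is a low deck, top 85 mm above the bench; the rear part is 160 mm high. The drawer bay in the front face has a clear height up to 75 mm above the bench; the drawer slides out along -x.
- drawer (a joint): How far the reader's drawer stands out, in m: 0 = fully shut, 0.135 = fully out; starts at 0.108 to 0.13. Slides with about 1.5 N of friction, has no spring and stays where it is left.
- tray_floor (a point): Centre of the upper face of the drawer's tray floor, 18 mm above the bench; moves with the drawer. Axes parallel to the reader's. The tray (grey) is 100 mm long (x) and 64 mm wide (y) inside, with walls 4 mm thick and 12 mm high above the floor.
- drawer_front (a point): Middle of the outer face of the drawer's blue front panel, 40 mm above the bench; moves with the drawer; axes parallel to the reader's: push along +x to shut. The panel is 110 mm wide (y), 12 mm thick, and reaches from 10 to 78 mm above the bench; its outer face lies 66 mm from tray_floor towards -x, and 152 mm from the reader's origin when shut.
- leaf_pad (a point): Top centre of the round orange pad (14 mm diameter, 6 mm high) at mid-span of the leaf, 120 mm above the bench at rest; moves with the leaf. At x = -50, y = 0 mm of the reader. The leaf, a steel strip 20 mm wide, runs along the reader's y, 28 mm above the deck: clamped at y = -45 mm, free end at +45 mm. The white gauge post (green band, red below) stands 38 mm high at y = +58 mm.
- start_leaf (a joint): Deflection of the spring leaf in rad about its clamped end: 0 at rest, grows as it is pressed. Per 0.1 rad the pad sinks 4.5 mm, the free end 9 mm, and the pad pushes back 5 N (1.1 N per mm). The green band is 0.08 to 0.18 rad (pad 3.6 to 8.1 mm down, 4 to 9 N), middle 0.13; beyond 0.25 rad (11 mm) it is overbent. It springs back when released.
Things that resemble listed ones, but are neither listed nor needed, are in the scene too. What is shaped like the cassette_green but yellow is not meant.

How it is judged:
On the way, in this order (a step that is already met when the one before it is completed fails the run):
1. the green cassette lies flat in the tray of the open drawer, released (x of cassette_green in the frame of tray_floor between -0.016 and 0.016 m and y of cassette_green in the frame of tray_floor between -0.014 and 0.014 m and z of cassette_green in the frame of tray_floor below 0.004 m and angle between cassette_green's own z axis and vertical below 0.08 rad and value of joint drawer above 0.09 m and contact force between the fingers and cassette_green below 0.1 N), for 0.2 s.
2. the drawer is fully shut with the cassette in it (x of cassette_green in the frame of tray_floor between -0.016 and 0.016 m and y of cassette_green in the frame of tray_floor between -0.014 and 0.014 m and z of cassette_green in the frame of tray_floor below 0.004 m and angle between cassette_green's own z axis and vertical below 0.08 rad and value of joint drawer below 0.005 m), for 0.2 s.
3. the leaf is pressed at its pad and its end is held in the green band, the drawer shut (value of joint drawer below 0.005 m and value of joint start_leaf between 0.08 and 0.18 rad and horizontal distance between the grasp point and leaf_pad below 0.03 m), for 0.3 s.
At the end, for the whole second after the job is handed in: Drawer within 5 mm of shut; green cassette at rest, flat in the tray (within 16 mm lengthwise, 14 mm across of its middle, under 4 mm off the floor, tilt below 0.08 rad); leaf sprung back (below 0.03 rad); orange and purple cassettes within 20 mm of where they stood (all of step 2 and value of joint start_leaf below 0.03 rad and linear speed of cassette_green below 0.02 m/s and distance of each of cassette_orange, cassette_purple from where it was at the start of the episode below 0.02 m); the robot touches nothing.
It fails at once if the spring leaf is overbent (beyond 0.25 rad) (value of joint start_leaf above 0.25 rad).
It fails at once if the drawer is slammed (faster than 0.45 m/s) (velocity of joint drawer below -0.45 m/s).
It fails at once if the green cassette is dropped (faster than 0.7 m/s while no finger touches it) (linear speed of cassette_green above 0.7 m/s and contact force between the fingers and cassette_green below 0.05 N).
It fails at once if the orange or purple cassette is moved by more than 20 mm (distance of any of cassette_orange, cassette_purple from where it was at the start of the episode above 0.02 m).
It also fails if it takes over 67 s, if anything falls off the work surface, if the arm or the gripper's body presses on something with over 40 N, if the wrist force passes 120 N, or if a joint passes its speed limit or range.

### The arm

A 7-joint arm with a two-finger parallel gripper is mounted at the origin on the work surface. World frame = base frame: x ahead of the robot, y to its left, z up, the work surface at z = 0. Lengths are in m, angles in rad, forces in N, time in s.
With the tool pointing down it reaches from about 0.35 to 0.9 m from the base axis. Payload 8.1 kg.
Tool frame: the origin (TCP) lies at the centre of the arm's flange, where the gripper is bolted on; the fingertips stand 178 mm ahead of it and the grasp point (between the pads) lies 159 mm ahead of it; z points along the fingers, y is the line along which they close (so a half turn about z gives the same grasp; the last joint's range is limited). The gripper opens to 92 mm and grips with 3 to 60 N. Pads are 19 mm wide; open, the fingers measure 130 mm over their backs; the gripper's body (75 mm by 190 mm) begins 47 mm behind the grasp point.
Start: joints at [-1.258, 0.434, 0.025, 1.573, -0.012, 1.134, -0.075], TCP at [0.252, 0.572, 0.405] pointing down, gripper open.
Joint ranges: [-2.62, 2.62], [-0.44, 2.09], [-1.27, 1.32], [0.08, 2.57], [-1.32, 4.46], [0.12, 2], [-2.74, 2.74]. Speed limits (rad/s): [2.22, 2.22, 3.01, 3.01, 3.14, 3.14, 3.14].

### API

Orientations are given as a rotation vector (axis times angle).
In Python, from cell import arm gives the robot as it stands. The module is installed in compiled form; this text tells all that it offers.
- The arm moves only by the shell command python3 -m inch 'ROWS' [FORCE]. ROWS is text: rows parted by semicolons, each of 5 numbers parted by spaces: the shift along the tool's x, y, z in m, then the turn about the tool's z in rad, then the finger opening in m, from 0 to 0.0918. In form: x y z roll fingers; .... A call has 1 to 5 rows; each row is the pose to reach, as a shift and turn from the pose commanded when the call began, along the tool's axes at that moment; what a row does not reach only later rows make up. A row lasts 1/10 s, in which the tool goes at most 50 mm and 8.59 degrees, less where a joint would pass 70% of its speed; a pose out of reach is approached as far as the arm can. A call with a gripper value outside its range is refused whole. The fingers move at their own pace and stop on an object; FORCE is the grip in N (left out, the last holds). Time passes only in rows, so rows that repeat a pose let the fingers close. It gives the time, the measured TCP pose, the force, the opening and the grip force at its end, in the units of the state.
- arm.observe(): the state, without advancing time (a new reading comes with each control period).
- arm.get_image(name): name is "side" or "top"; returns the picture (420x560x3 uint8, red, green, blue); there is no depth.
- arm.get_calibration(name): a dict with "intrinsics" (3x3 intrinsics, pixels), "pose" (4x4, takes a point from camera to world coordinates). Camera axes: x right, y up, looking along -z (the intrinsics and any distortion apply to the point x, -y, -z); pixel columns grow to the right and rows downward; lengths in m; the calibration is good to about 2 mm. A picture is of the moment at which its call begins. get_calibration takes no time and is no camera call.
- arm.sign_off(): hands the job in; it is judged then, once.
Trained networks look in the newest picture that a camera, given by its name, has taken for a name from the list of things; names that differ only in an ending like _2 or _b are one class to them, and where a whole thing is asked for, a point or a joint stands for the part that bears it (a point fixed in the world has none). Each returns a list of dicts, best first, with "conf" (0 to 1); they miss things now and then, are a little off and sometimes report something else, mostly with a low value. They report only what shows in the picture. A call takes as long as a camera call. They do not tell look-alikes from the thing itself.
- arm.look_for(camera, query): "point" ([row, column] in pixels, amid what is visible of it).
- arm.silhouettes(camera, query): "region" (420x560 bool, what is visible of it) and "point" ([row, column] in pixels, amid what is visible of it).
- arm.place_of(camera, query): "point" ([row, column] in pixels: a listed point, or the origin of a listed thing).
The state is a dict: "clock": time; "joints": joint angles; "dq": joint speeds; "joint_efforts": joint torques, N m; "position": TCP position; "ee_rot": TCP orientation; "force": force on the tool from outside, world axes, zero at the start; "ft_torque": the same for the moment, N m; "width": opening from 0.0 (shut) to 1.0 (fully open); "gripper_force": force on a finger pad.
Only numpy, scipy, OpenCV 4.12 (cv2) and the standard library are available. Lean on these libraries where they do the work, as an engineer would, in place of code of your own. Each camera call takes 0.05 s, during which the arm holds its last target. There are 200 camera calls.

## Working session

There is one attempt and no reset: what is moved stays moved. The work goes in short steps, Python scripts to look and compute and a shell command to move; the robot and the scene stay as the last step left them, time stands still between calls to the robot, and variables do not carry over. Pictures are saved under pics/ and viewed, at most 10 in all, crops included, and the job is handed in when it is done.

```bash
mkdir -p pics; python3 - <<'E'
from cell import arm
import cv2,numpy as np
for n in("top","side"):
    im=arm.get_image(n); cv2.imwrite(f"pics/{n}0.png",im[:,:,::-1])
    c=arm.get_calibration(n); print(n,c["intrinsics"],np.round(c["pose"],3).tolist(),[k for k in c])
    for q in("cassette_green","cassette_orange","cassette_purple","reader","tray_floor","drawer_front","leaf_pad"):
        print(q,[(np.round(d["point"]).tolist(),round(d["conf"],2)) for d in arm.place_of(n,q)])
print(arm.observe())
E
```

```text
top [[474.03482386   0.         275.99548069]
 [  0.         474.03482386 214.87476881]
 [  0.           0.           1.        ]] [[0.02, 0.995, -0.099, 0.417], [-1.0, 0.021, 0.008, -0.034], [0.01, 0.099, 0.995, 1.153], [0.0, 0.0, 0.0, 1.0]] ['intrinsics', 'pose']
cassette_green [([288.0, 347.0], 0.94), ([241.0, 347.0], 0.79), ([185.0, 214.0], 0.72)]
cassette_orange [([186.0, 340.0], 0.98)]
cassette_purple [([222.0, 409.0], 0.98)]
reader [([170.0, 130.0], 0.61)]
tray_floor [([183.0, 215.0], 0.6)]
drawer_front [([187.0, 239.0], 0.94)]
leaf_pad [([166.0, 138.0], 0.58)]
side [[385.96592385   0.         280.94756733]
 [  0.         385.96592385 206.27766439]
 [  0.           0.           1.        ]] [[-0.948, 0.211, -0.239, 0.331], [-0.318, -0.669, 0.672, 0.534], [-0.018, 0.713, 0.701, 0.683], [0.0, 0.0, 0.0, 1.0]] ['intrinsics', 'pose']
cassette_green [([199.0, 371.0], 0.89), ([186.0, 328.0], 0.6)]
cassette_orange [([184.0, 273.0], 0.78)]
cassette_purple [([154.0, 317.0], 0.61)]
reader [([361.0, 172.0], 0.91)]
tray_floor [([271.0, 227.0], 0.85)]
drawer_front [([240.0, 246.0], 0.93)]
leaf_pad [([300.0, 177.0], 0.71), ([184.0, 276.0], 0.18)]
{'clock': 0.8, 'joints': array([-1.25759695,  0.4344652 ,  0.02499538,  1.57320426, -0.01157721,
        1.13399784, -0.07510323]), 'dq': array([-0.00134113,  0.00073962, -0.00178695, -0.0003444 ,  0.00065067,
       -0.00148567,  0.00109703]), 'joint_efforts': array([-1.05565006e-03, -6.67603540e+01,  9.83605497e-01, -3.14790058e+01,
       -6.06222334e-02,  3.28040204e-02, -2.61837954e-06]), 'position': array([0.25247615, 0.57173573, 0.40476178]), 'ee_rot': array([6.48547525e-01, 3.07388135e+00, 1.03509364e-04]), 'force': array([ 1.02354324, -0.78408653, -0.02412776]), 'ft_torque': array([-0.02250243, -0.02562274,  0.05069894]), 'gripper_force': 0.0, 'width': 0.9972336378848913}
```

View pics/top0.png

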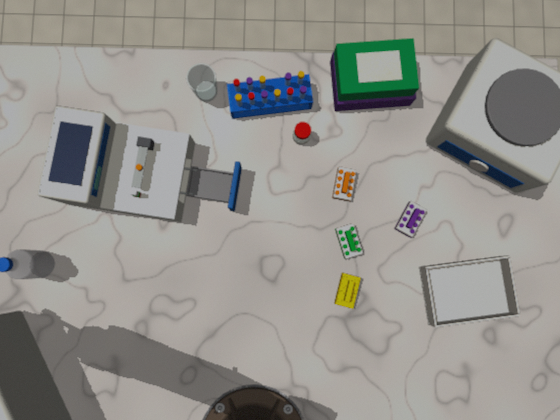

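View pics/side0.png

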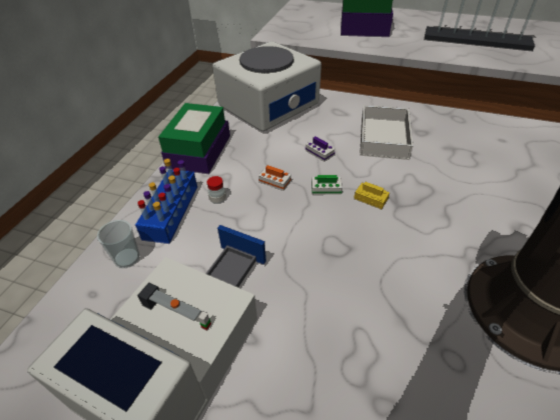

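The top view shows the reader at the upper left. Its drawer points right: blue panel at about (187,236), tray at about (185,212), orange leaf pad at (167,139).

Four things could be the green cassette:
- **(241,349):** white body, green fin. This fits the description.
- **(290,348):** all yellow, so it is the look-alike.
- **(184,345):** orange.
- **(219,411):** purple.

I'll confirm (241,349) in an enlarged crop and measure it.

```bash
cat > h.py <<'E'
from cell import arm
import cv2,numpy as np
def world(n,rc,z):
    c=arm.get_calibration(n);K=c["intrinsics"];T=np.array(c["pose"]);rc=np.atleast_2d(rc).astype(float)
    d=np.c_[(rc[:,1]-K[0,2])/K[0,0],-(rc[:,0]-K[1,2])/K[1,1],-np.ones(len(rc))]@T[:3,:3].T
    return (T[:3,3]+d*((z-T[2,3])/d[:,2])[:,None])[:,:2]
def pix(n,p):
    c=arm.get_calibration(n);K=c["intrinsics"];T=np.array(c["pose"])
    q=(np.atleast_2d(p)-T[:3,3])@T[:3,:3]; return np.c_[K[1,2]-K[1,1]*q[:,1]/-q[:,2],K[0,2]+K[0,0]*q[:,0]/-q[:,2]]
def hsv(im,lo,hi,box):
    m=cv2.inRange(cv2.cvtColor(im,cv2.COLOR_RGB2HSV),lo,hi); k=np.zeros_like(m); r0,r1,c0,c1=box; k[r0:r1,c0:c1]=m[r0:r1,c0:c1]; return k>0
def rect(n,m,z):
    w=world(n,np.argwhere(m),z).astype(np.float32); r=cv2.minAreaRect(w*1000)
    b=cv2.boxPoints(r); e=max((b[1]-b[0],b[2]-b[1]),key=np.linalg.norm)
    return dict(c=np.round(np.array(r[0])/1000,4),size=np.round(r[1],1),ang=round(float(np.degrees(np.arctan2(e[1],e[0]))%180),1),mean=np.round(w.mean(0),4))
E
python3 - <<'E'
from h import *
im=cv2.imread("pics/top0.png")[:,:,::-1].copy();si=cv2.imread("pics/side0.png")[:,:,::-1].copy()
a=cv2.resize(im[215:315,300:400],(400,400),interpolation=cv2.INTER_CUBIC);b=cv2.resize(im[120:230,105:255],(400,293),interpolation=cv2.INTER_CUBIC)
o=np.zeros((400,800,3),np.uint8);o[:,:400]=a;o[:293,400:]=b;cv2.imwrite("pics/crop1.png",o[:,:,::-1])
arm.get_image("top");arm.get_image("side")
for q,z in(("cassette_green",.013),):
  for n in("top","side"):
    for d in arm.silhouettes(n,q): print(n,q,np.round(d["point"]),round(d["conf"],2),d["region"].sum(),rect(n,d["region"],0.02))
for n,q,rc,z in(("top","cassette_green",(241,347),0),("side","cassette_green",(186,328),0),("top","tray_floor",(183,215),.018),("side","tray_floor",(271,227),.018),("top","drawer_front",(187,239),.04),("side","drawer_front",(240,246),.04),("top","leaf_pad",(166,138),.12),("side","leaf_pad",(300,177),.12),("top","reader",(170,130),0),("side","reader",(361,172),0)):
    print(n,q,np.round(world(n,rc,z),4))
print("bluepanel",rect("top",hsv(im,(100,100,40),(120,255,255),(155,220,225,245)),.078))
print("pad",rect("top",hsv(im,(3,120,80),(20,255,255),(155,180,125,150)),.12),rect("side",hsv(si,(3,120,80),(20,255,255),(290,312,165,190)),.12))
print("fin",rect("top",hsv(im,(50,100,40),(85,255,255),(220,262,330,368)),.046))
E
```

```text
top cassette_green [289. 347.] 0.69 620 {'c': array([ 0.3574, -0.214 ]), 'size': array([46.3, 76.8]), 'ang': 166.1, 'mean': array([ 0.3566, -0.2142], dtype=float32)}
top cassette_green [239. 348.] 0.67 611 {'c': array([ 0.473 , -0.2166]), 'size': array([76.9, 47.5]), 'ang': 19.6, 'mean': array([ 0.4732, -0.2165], dtype=float32)}
top cassette_green [184. 217.] 0.66 1814 {'c': array([0.6099, 0.1153]), 'size': array([137.2, 123. ]), 'ang': 80.4, 'mean': array([0.6024, 0.1085], dtype=float32)}
side cassette_green [183. 327.] 0.89 549 {'c': array([ 0.4728, -0.2133]), 'size': array([76. , 74.6]), 'ang': 17.3, 'mean': array([ 0.4719, -0.211 ], dtype=float32)}
side cassette_green [196. 372.] 0.7 626 {'c': array([ 0.3537, -0.2103]), 'size': array([76.8, 80.6]), 'ang': 168.0, 'mean': array([ 0.3537, -0.2086], dtype=float32)}
top cassette_green [[ 0.4723 -0.2175]]
side cassette_green [[ 0.4686 -0.2312]]
top tray_floor [[0.6051 0.106 ]]
side tray_floor [[0.6039 0.1152]]
top drawer_front [[0.5931 0.0461]]
side drawer_front [[0.5894 0.0405]]
top leaf_pad [[0.6224 0.2644]]
side leaf_pad [[0.6177 0.2596]]
top reader [[0.6358 0.3182]]
side reader [[0.6243 0.3157]]
bluepanel {'c': array([0.5898, 0.0543]), 'size': array([ 16.2, 112.6]), 'ang': 172.3, 'mean': array([0.5888, 0.0543], dtype=float32)}
pad {'c': array([0.6203, 0.2632]), 'size': array([13.6, 11. ]), 'ang': 2.8, 'mean': array([0.6207, 0.2633], dtype=float32)} {'c': array([0.6189, 0.266 ]), 'size': array([11.5, 15.8]), 'ang': 120.1, 'mean': array([0.6191, 0.2659], dtype=float32)}
fin {'c': array([ 0.4714, -0.2157]), 'size': array([58.9, 37.2]), 'ang': 16.4, 'mean': array([ 0.4716, -0.2173], dtype=float32)}
```

View pics/crop1.png

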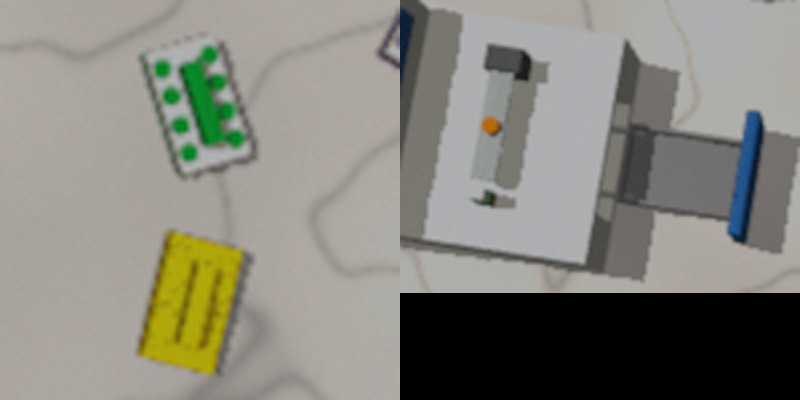

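The crop confirms the left object at (241,350): white body, green dots and green fin. The yellow one below it is the decoy. The measurements agree with each other:
- **Cassette:** (0.4725, -0.217), long axis at 17.8°.
- **Reader:** x axis at 82.2°, drawer out by about 0.114 m.
- **Tray centre:** about (0.600, 0.116).

Now the first move.

```bash
python3 -m inch '-0.04 -0.027 0 0 0.0918; -0.08 -0.054 0 0 0.0918; -0.12 -0.081 0 0 0.0918; -0.16 -0.108 0 0 0.0918; -0.2 -0.135 0 0 0.0918' 10
python3 -m inch '-0.04 -0.027 0 0 0.0918; -0.08 -0.054 0 0 0.0918; -0.112 -0.077 0 0 0.0918; -0.132 -0.117 0 0 0.0918; -0.152 -0.157 0 0 0.0918'
```

```text
clock: 1.5
position: [0.3816, 0.3657, 0.405]
ee_rot: [0.648, 3.074, 0.001]
force: [1.2, 0.3, 0.4]
width: 1.003
gripper_force: 0.0
clock: 2.0
position: [0.4569, 0.1607, 0.4048]
ee_rot: [0.649, 3.073, 0.0]
force: [0.4, 0.6, 0.6]
width: 0.995
gripper_force: 0.0
```

```bash
python3 -m inch '-0.02 -0.04 0 0 0.0918; -0.04 -0.08 0 0 0.0918; -0.06 -0.12 0 0 0.0918; -0.08 -0.16 0 0 0.0918; -0.1 -0.2 0 0 0.0918'
python3 -m inch '-0.02 -0.04 0 0 0.0918; -0.04 -0.08 0 0 0.0918; -0.06 -0.12 0 0 0.0918; -0.0686 -0.141 0 0.14 0.0918; -0.0686 -0.141 0 0.28 0.0918'
python3 -m inch '0 0 0 0.14 0.0918; 0 0 0 0.28 0.0918; 0 0 0 0.42 0.0918; 0 0 0 0.56 0.0918; 0 0 0 0.70 0.0918'
python3 -m inch '0 0 0 0.14 0.0918; 0 0 0 0.28 0.0918; 0 0 0 0.42 0.0918; 0 0 0 0.56 0.0918; 0 0 0 0.70 0.0918'
python3 -m inch '0 0 0.03 0.14 0.0918; 0 0 0.06 0.28 0.0918; 0 0 0.09 0.42 0.0918; 0 0 0.1 0.56 0.0918; 0 0 0.1 0.7355 0.0918'
python3 - <<'E'
from h import *
from scipy.spatial.transform import Rotation as R
s=arm.observe();M=R.from_rotvec(s["ee_rot"]).as_matrix();print(s["position"],s["joints"],np.degrees(np.arctan2(M[1,0],M[0,0])),M[:,2])
im=arm.get_image("top");si=arm.get_image("side")
a=cv2.resize(im[190:310,280:420],(400,343),interpolation=cv2.INTER_CUBIC);b=cv2.resize(si[100:220,250:390],(400,343),interpolation=cv2.INTER_CUBIC)
cv2.imwrite("pics/c2.png",np.hstack([a,b])[:,:,::-1])
E
```

```text
clock: 2.5
position: [0.4669, -0.0627, 0.4051]
ee_rot: [0.648, 3.073, 0.001]
force: [0.3, 0.4, 0.5]
width: 0.999
gripper_force: 0.0
clock: 3.0
position: [0.4721, -0.2218, 0.405]
ee_rot: [1.088, 2.946, -0.003]
force: [0.1, 1.2, -0.2]
width: 0.997
gripper_force: 0.0
clock: 3.5
position: [0.473, -0.2176, 0.4048]
ee_rot: [2.026, 2.401, 0.0]
force: [-0.3, -0.1, -0.3]
width: 0.998
gripper_force: 0.0
clock: 4.0
position: [0.473, -0.2176, 0.4049]
ee_rot: [2.726, 1.561, 0.001]
force: [-0.1, 1.1, 0.6]
width: 0.998
gripper_force: 0.0
clock: 4.5
position: [0.4725, -0.2172, 0.3031]
ee_rot: [-3.098, -0.516, 0.004]
force: [-0.0, -0.4, 0.4]
width: 1.003
gripper_force: 0.0
[ 0.47247674 -0.21717733  0.30312668] [-0.31483176  0.50418521  0.90563492  1.99759986 -0.51173638  0.88652629
 -0.37321725] 18.90317685172518 [-2.65747558e-03  7.25254192e-04 -9.99996206e-01]
```

View pics/c2.png

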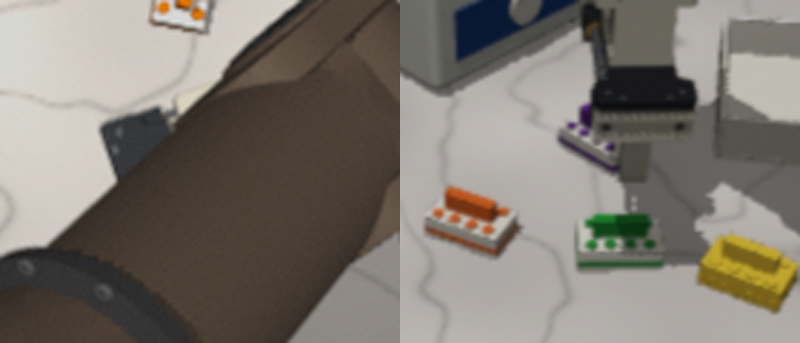

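The side view shows the gripper above the green cassette, with orange and purple well clear of it. I'll go down to the fin and close gently.

```bash
python3 -m inch '0 0 0.025 0 0.0918; 0 0 0.05 0 0.0918; 0 0 0.07 0 0.0918; 0 0 0.085 0 0.0918; 0 0 0.092 0 0.0918'
python3 -m inch '0 0 0.004 0 0.0918; 0 0 0.004 0 0.0918; 0 0 0.004 0 0.05; 0 0 0.004 0 0.03; 0 0 0.004 0 0.02' 12
python3 -m inch '0 0 0 0 0.005; 0 0 0 0 0.005; 0 0 0 0 0.005; 0 0 0 0 0.005; 0 0 0 0 0.005'
python3 - <<'E'
from h import *
si=arm.get_image("side")
a=cv2.resize(si[100:220,250:390],(600,514),interpolation=cv2.INTER_CUBIC)
cv2.imwrite("pics/c3.png",a[:,:,::-1])
s=arm.observe();print(s["position"],s["width"]*91.8,s["gripper_force"])
E
```

```text
clock: 5.1
position: [0.4729, -0.2175, 0.2119]
ee_rot: [-3.096, -0.529, 0.001]
force: [0.5, -0.3, 0.8]
width: 0.998
gripper_force: 0.0
clock: 5.6
position: [0.4732, -0.2176, 0.2092]
ee_rot: [3.097, 0.525, 0.001]
force: [0.1, 0.2, 0.3]
width: 0.791
gripper_force: 0.0
clock: 6.1
position: [0.4729, -0.2176, 0.2087]
ee_rot: [-3.097, -0.525, 0.0]
force: [-0.4, 0.8, -0.5]
width: 0.35
gripper_force: 0.0
[ 0.47296141 -0.21763523  0.20871289] 28.283628320929356 0.0
```

View pics/c3.png

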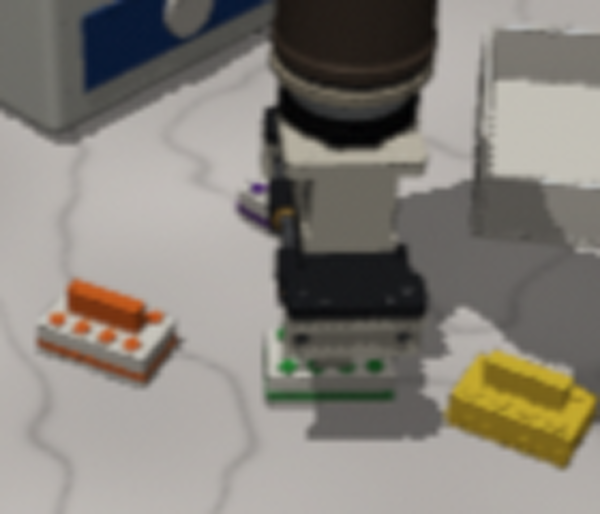

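The fingers straddle the fin and are still closing, but the gripper may sit slightly off along the fin. I'll check that offset numerically before the pads touch.

```bash
python3 - <<'E'
from h import *
print(world("side",[(192.6,327),(192.6,311.8),(192.6,342.2)],0), "expected mid .466 -.196")
p=np.array([.473,-.2176]);print(pix("side",[[*p,.046],[*p,.112],[*(p+[-.0115,.036]),.11]]), "crop gripper centre px ~(row 100+300/4.29, col 250+350/4.29)=(170,331.6)")
E
```

```text
[[ 0.46501973 -0.20508886]
 [ 0.50281722 -0.19320788]
 [ 0.4272997  -0.21694549]] expected mid .466 -.196
[[175.52341116 326.30387394]
 [154.68416667 328.05894847]
 [165.03725775 329.15637044]] crop gripper centre px ~(row 100+300/4.29, col 250+350/4.29)=(170,331.6)
```

Along the fin the offset is under 4 mm, which is fine. I'll finish closing and lift.

```bash
python3 -m inch '0 0 0 0 0.005; 0 0 0 0 0.005; 0 0 0 0 0.005; 0 0 0 0 0.005; 0 0 0 0 0.005' 15
python3 -m inch '0 0 0 0 0.005; 0 0 0 0 0.005; 0 0 -0.004 0 0.005; 0 0 -0.008 0 0.005; 0 0 -0.012 0 0.005' 15
```

```text
clock: 6.65
position: [0.4729, -0.2176, 0.2087]
ee_rot: [-3.097, -0.525, 0.0]
force: [1.2, 0.1, -0.4]
width: 0.129
gripper_force: 15.0
clock: 7.15
position: [0.473, -0.2177, 0.2212]
ee_rot: [3.097, 0.525, 0.0]
force: [-0.1, -0.2, -1.1]
width: 0.13
gripper_force: 15.0
```

The grip is firm at 11.9 mm, the fin's thickness. I'll lift, and check the reader-pose estimate by overlaying it on the first pictures.

```bash
python3 -m inch '0 0 -0.03 0 0.005; 0 0 -0.06 0 0.005; 0 0 -0.09 0 0.005; 0 0 -0.12 0 0.005; 0 0 -0.12 0 0.005'
python3 - <<'E'
from h import *
a=np.radians(82.2);u=np.array([np.cos(a),np.sin(a)]);v=np.array([-u[1],u[0]]);O=np.array([.620,.2645])+.05*u;d=.1135
print(O,O+u*(-.086-d))
def P(x,y,z): return [*(O+u*x+v*y),z]
t=-.086-d
L=[[P(t+sx*.05,sy*.032,.018) for sx,sy in((-1,-1),(1,-1),(1,1),(-1,1))],
   [P(t+sx*.054,sy*.036,.030) for sx,sy in((-1,-1),(1,-1),(1,1),(-1,1))],
   [P(-.152-d,-.055,.078),P(-.152-d,.055,.078),P(-.14-d,.055,.078),P(-.14-d,-.055,.078)],
   [P(-.14,-.1,.085),P(.03,-.1,.085),P(.03,.1,.085),P(-.14,.1,.085)]]
out=[]
for n,(r,c) in(("top",(120,105)),("side",(220,110))):
    im=cv2.imread(f"pics/{n}0.png")[r:r+120,c:c+160]; im=cv2.resize(im,None,fx=3.75*4/3*.5*2,fy=3.75*4/3*.5*2,interpolation=cv2.INTER_CUBIC) if 0 else cv2.resize(im,(400,300),interpolation=cv2.INTER_CUBIC)
    for q,col in zip(L,((0,0,255),(0,255,255),(0,255,0),(255,0,255))):
        p=(pix(n,q)-[r,c]+.5)*2.5; cv2.polylines(im,[np.round(p[:,::-1]).astype(np.int32)],True,col,1)
    out.append(im)
cv2.imwrite("pics/ov.png",np.hstack(out))
E
```

```text
clock: 7.65
position: [0.4737, -0.2187, 0.3443]
ee_rot: [3.095, 0.524, 0.008]
force: [-0.3, -0.1, -1.0]
width: 0.135
gripper_force: 15.0
[0.62678578 0.31403739] [0.59971052 0.1163832 ]
```

View pics/ov.png

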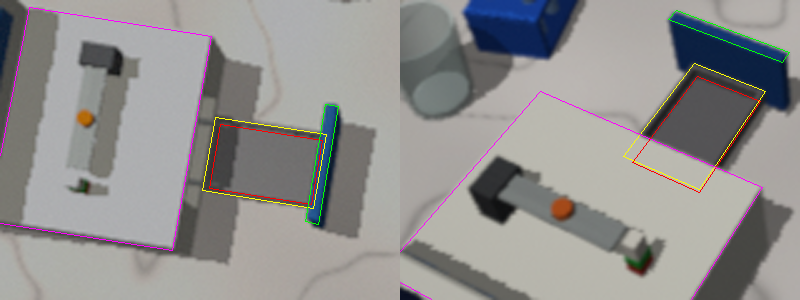

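The overlay matches the drawer, panel and deck in both views, so tray centre (0.600, 0.116) holds. Carrying the cassette there and turning it.

```bash
python3 -m inch '0.02 -0.024 0 0 0.005; 0.048 -0.057 0 0 0.005; 0.077 -0.091 0 0 0.005; 0.106 -0.126 0 0 0.005; 0.135 -0.161 0 0 0.005'
python3 -m inch '0.03 -0.036 0 0 0.005; 0.06 -0.071 0 0 0.005; 0.08 -0.096 0 0 0.005; 0.0947 -0.1131 0 0 0.005; 0.0947 -0.1131 0 -0.12 0.005'
python3 -m inch '0 0 0 -0.12 0.005; 0 0 0 -0.24 0.005; 0 0 0 -0.36 0.005; 0 0 0 -0.48 0.005; 0 0 0 -0.6 0.005'
python3 -m inch '0 0 0 -0.12 0.005; 0 0 0 -0.24 0.005; 0 0 0 -0.34 0.005; 0 0 0 -0.38 0.005; 0 0 0 -0.38 0.005'
python3 - <<'E'
from h import *
from scipy.spatial.transform import Rotation as R
s=arm.observe();M=R.from_rotvec(s["ee_rot"]).as_matrix();print(s["position"],s["joints"],np.degrees(np.arctan2(M[1,0],M[0,0])),s["gripper_force"])
E
```

```text
clock: 8.15
position: [0.5475, -0.0193, 0.3404]
ee_rot: [-3.097, -0.525, 0.0]
force: [0.9, 0.1, -0.9]
width: 0.124
gripper_force: 15.0
clock: 8.65
position: [0.6, 0.1217, 0.3392]
ee_rot: [-3.057, -0.72, 0.002]
force: [-0.4, -1.1, -1.5]
width: 0.13
gripper_force: 15.0
clock: 9.15
position: [0.5992, 0.1169, 0.3401]
ee_rot: [-2.71, -1.589, 0.001]
force: [-0.4, -0.3, -1.1]
width: 0.13
gripper_force: 15.0
clock: 9.65
position: [0.5993, 0.1167, 0.3403]
ee_rot: [-2.365, -2.066, 0.001]
force: [0.0, -0.2, -2.4]
width: 0.127
gripper_force: 15.0
[0.59928855 0.11666326 0.34025707] [-0.70088022  0.52139224  0.62521782  1.72542918 -0.35179613  1.00995233
 -0.08335519] 82.2775843901953 14.971444308757782
```

```bash
python3 -m inch '0 0 0.02 0 0.005; 0 0 0.045 0 0.005; 0 0 0.07 0 0.005; 0 0 0.085 0 0.005; 0 0 0.09 0 0.005'
python3 - <<'E'
from h import *
s=arm.observe();p=s["position"];print(p)
a=np.radians(82.2);u=np.array([np.cos(a),np.sin(a)]);v=np.array([-u[1],u[0]]);O=np.array([.620,.2645])+.05*u;t=-.1995
zb=p[2]-.209
L=[[[*(p[:2]+u*sx*.038+v*sy*.022),zb+.026] for sx,sy in((-1,-1),(1,-1),(1,1),(-1,1))],
 [[*(O+u*(t+sx*.054)+v*sy*.036),.030] for sx,sy in((-1,-1),(1,-1),(1,1),(-1,1))]]
out=[]
for n,(r,c) in(("top",(140,155)),("side",(205,190))):
    im=cv2.resize(arm.get_image(n)[r:r+90,c:c+120,::-1],(400,300),interpolation=cv2.INTER_CUBIC)
    for q,col in zip(L,((0,0,255),(0,255,255))):
        k=(pix(n,q)-[r,c]+.5)*400/120; cv2.polylines(im,[np.round(k[:,::-1]).astype(np.int32)],True,col,1)
    out.append(im)
cv2.imwrite("pics/ov2.png",np.hstack(out))
E
```

```text
clock: 10.15
position: [0.5989, 0.1168, 0.249]
ee_rot: [-2.366, -2.065, 0.004]
force: [-0.8, -0.0, -0.8]
width: 0.13
gripper_force: 15.0
[0.59890147 0.11684772 0.24896285]
```

View pics/ov2.png

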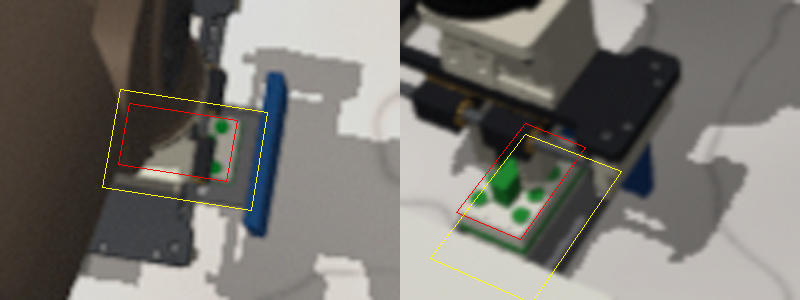

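Overlay and picture agree within about 3 mm: the body's near end is at about (240,150) in the top crop and its near corner at about (522,240) in the side crop. Lowering gently, watching the force.

```bash
python3 -m inch '0 0 0.006 0 0.005; 0 0 0.012 0 0.005; 0 0 0.016 0 0.005; 0 0 0.019 0 0.005; 0 0 0.020 0 0.005'
python3 -m inch '0 0 0.001 0 0.005; 0 0 0.002 0 0.005; 0 0 0.003 0 0.005; 0 0 0.003 0 0.005'
```

```text
clock: 10.75
position: [0.5995, 0.1169, 0.2305]
ee_rot: [-2.366, -2.066, 0.0]
force: [-0.1, -0.0, -1.5]
width: 0.131
gripper_force: 15.0
clock: 11.15
position: [0.5995, 0.1169, 0.2277]
ee_rot: [-2.366, -2.066, 0.0]
force: [-0.8, 0.0, -1.6]
width: 0.126
gripper_force: 15.0
```

```bash
python3 -m inch '0 0 0.0005 0 0.005; 0 0 0.001 0 0.005; 0 0 0.001 0 0.005'
python3 -m inch '0 0 0.0005 0 0.005; 0 0 0.001 0 0.005; 0 0 0.001 0 0.005'
```

```text
clock: 11.45
position: [0.5996, 0.1169, 0.2267]
ee_rot: [2.366, 2.066, 0.0]
force: [0.7, -0.4, -1.1]
width: 0.132
gripper_force: 15.0
clock: 11.75
position: [0.5996, 0.1167, 0.2266]
ee_rot: [-2.366, -2.066, -0.001]
force: [-3.7, -0.7, 9.8]
width: 0.128
gripper_force: 15.0
```

Contact at TCP z = 0.2266, as predicted. Easing off, releasing and rising.

```bash
python3 -m inch '0 0 -0.001 0 0.005; 0 0 -0.001 0 0.02; 0 0 -0.001 0 0.03; 0 0 -0.001 0 0.04; 0 0 -0.001 0 0.04'
python3 -m inch '0 0 -0.01 0 0.04; 0 0 -0.03 0 0.04; 0 0 -0.06 0 0.04; 0 0 -0.1 0 0.04; 0 0 -0.13 0 0.04'
python3 -m inch '-0.03 0 0 0 0.0; -0.07 0 0 0 0.0; -0.11 0 0 0 0.0; -0.15 0 0 0 0.0; -0.18 0 0 0 0.0'
python3 - <<'E'
from h import *
s=arm.observe();p=s["position"];print(p,s["width"])
a=np.radians(82.2);u=np.array([np.cos(a),np.sin(a)]);v=np.array([-u[1],u[0]]);O=np.array([.620,.2645])+.05*u;t=-.1995
T=O+u*t
L=[[[*(T+u*sx*.038+v*sy*.022),.044] for sx,sy in((-1,-1),(1,-1),(1,1),(-1,1))],
 [[*(O+u*(t+sx*.054)+v*sy*.036),.030] for sx,sy in((-1,-1),(1,-1),(1,1),(-1,1))]]
out=[]
for n,(r,c) in(("top",(140,155)),("side",(205,190))):
    f=arm.get_image(n)
    for d in arm.place_of(n,"cassette_green")[:3]:
        w=world(n,d["point"],.018)[0]-T; print(n,round(d["conf"],2),d["point"],w@u,w@v)
    im=cv2.resize(f[r:r+90,c:c+120,::-1],(400,300),interpolation=cv2.INTER_CUBIC)
    for q,col in zip(L,((0,0,255),(0,255,255))):
        k=(pix(n,q)-[r,c]+.5)*400/120; cv2.polylines(im,[np.round(k[:,::-1]).astype(np.int32)],True,col,1)
    out.append(im)
cv2.imwrite("pics/ov3.png",np.hstack(out))
E
```

```text
clock: 12.25
position: [0.5996, 0.1168, 0.2266]
ee_rot: [-2.366, -2.066, 0.0]
force: [-0.5, 0.1, -0.1]
width: 0.417
gripper_force: 0.0
clock: 12.75
position: [0.5997, 0.1165, 0.3596]
ee_rot: [2.366, 2.065, 0.002]
force: [1.5, 0.3, 0.7]
width: 0.435
gripper_force: 0.0
clock: 13.25
position: [0.5745, -0.0644, 0.3578]
ee_rot: [2.368, 2.063, 0.0]
force: [1.3, 0.4, 0.8]
width: 0.051
gripper_force: 0.0
[ 0.5745351  -0.06443615  0.35777202] 0.05126614009778477
top 0.64 [286.9, 344.9] -0.3558247664126734 0.19082213542838666
top 0.55 [183.4, 210.0] 0.0022330437501148588 -0.003882178656091669
side 0.92 [269.1, 233.1] -0.010338488176783246 0.004711951354219966
side 0.84 [199.6, 371.5] -0.3410350289942287 0.2052553408913635
side 0.4 [272.8, 226.7] 0.003631239605993309 -0.0024567294987636683
```

View pics/ov3.png

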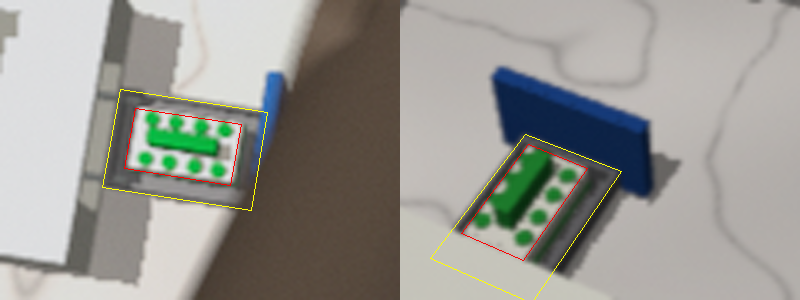

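The top and side views both show the green cassette flat and centred in the tray, within about 2 mm. Next I lower the closed fingers in front of the blue panel and push it slowly.

```bash
python3 -m inch '0 0 0.03 0 0; 0 0 0.065 0 0; 0 0 0.1 0 0; 0 0 0.125 0 0; 0 0 0.13 0 0'
python3 -m inch '0.03 0 0 0 0; 0.06 0 0 0 0; 0.08 0 0 0 0; 0.09 0 0 0 0; 0.096 0 0 0 0'
python3 -m inch '0.006 0 0 0 0; 0.012 0 0 0 0; 0.018 0 0 0 0; 0.024 0 0 0 0; 0.03 0 0 0 0'
```

```text
clock: 13.95
position: [0.5746, -0.0594, 0.2241]
ee_rot: [-2.361, -2.067, 0.005]
force: [0.7, 0.7, -0.3]
width: 0.003
gripper_force: 0.0
clock: 14.45
position: [0.5887, 0.0351, 0.2276]
ee_rot: [2.364, 2.069, 0.002]
force: [-0.7, 0.1, -0.5]
width: 0.007
gripper_force: 0.0
clock: 14.95
position: [0.5924, 0.0633, 0.2268]
ee_rot: [2.367, 2.065, 0.0]
force: [0.6, -1.9, 1.2]
width: 0.004
gripper_force: 0.9
```

```bash
python3 -m inch '0.008 0 0 0 0; 0.018 0 0 0 0; 0.028 0 0 0 0; 0.038 0 0 0 0; 0.048 0 0 0 0'
python3 -m inch '0.008 0 0 0 0; 0.016 0 0 0 0; 0.022 0 0 0 0; 0.028 0 0 0 0; 0.032 0 0 0 0'
python3 -m inch '0.002 0 0 0 0; 0.004 0 0 0 0; 0.006 0 0 0 0; 0.008 0 0 0 0; 0.008 0 0 0 0'
```

```text
clock: 15.45
position: [0.5989, 0.112, 0.2267]
ee_rot: [2.366, 2.067, 0.0]
force: [0.9, -2.3, 0.7]
width: 0.005
gripper_force: 1.0
clock: 15.95
position: [0.603, 0.1432, 0.2266]
ee_rot: [-2.366, -2.067, 0.0]
force: [0.9, -1.3, 1.1]
width: 0.004
gripper_force: 0.9
clock: 16.45
position: [0.6041, 0.1509, 0.2267]
ee_rot: [-2.366, -2.067, -0.0]
force: [0.4, -0.1, 0.0]
width: 0.007
gripper_force: 0.0
```

```bash
python3 -m inch '0.001 0 0 0 0; 0.002 0 0 0 0; 0.003 0 0 0 0; 0.003 0 0 0 0'
python3 -m inch '0.001 0 0 0 0; 0.002 0 0 0 0; 0.003 0 0 0 0; 0.003 0 0 0 0'
```

```text
clock: 16.85
position: [0.6044, 0.1531, 0.2267]
ee_rot: [2.367, 2.066, -0.001]
force: [-1.4, -3.8, 1.1]
width: 0.004
gripper_force: 1.8
clock: 17.25
position: [0.6045, 0.1536, 0.2267]
ee_rot: [2.367, 2.062, -0.005]
force: [-3.2, -11.5, 3.4]
width: 0.005
gripper_force: 5.8
```

The push force climbed to 11.5 N with the fingers 9.7 mm short of the shut face, so the drawer is shut. Backing off, rising and going over the pad.

```bash
python3 -m inch '-0.01 0 0 0 0; -0.03 0 0 0 0; -0.04 0 -0.02 0 0; -0.04 0 -0.06 0 0; -0.04 0 -0.1 0 0'
python3 -m inch '0 0 -0.03 0 0; 0.01 0 -0.05 0 0; 0.05 0 -0.05 0 0; 0.09 0 -0.05 0 0; 0.12 0 -0.05 0 0'
python3 -m inch '0.02 0 0 0 0; 0.0295 0 0 0 0; 0.0295 0 0 0 0; 0.0295 0 0 0 0'
python3 - <<'E'
from h import *
s=arm.observe();p=s["position"];print(p,s["force"])
P=np.array([.620,.2645]);a=np.radians(82.2);u=np.array([np.cos(a),np.sin(a)]);v=np.array([-u[1],u[0]]);O=P+.05*u
print("err",(P-p[:2])@u,(P-p[:2])@v)
n="side";r,c=240,110;f=arm.get_image(n);im=cv2.resize(f[r:r+90,c:c+150,::-1],(500,300),interpolation=cv2.INTER_CUBIC)
print(rect("side",hsv(f,(3,120,80),(20,255,255),(290,312,165,190)),.12))
q=(pix(n,[[*p[:2],p[2]-.178],[*P,.12],[*(O-.152*u),.078]])-[r,c]+.5)*500/150
for k in q: cv2.drawMarker(im,(int(k[1]),int(k[0])),(255,0,255),cv2.MARKER_CROSS,9,1)
cv2.imwrite("pics/pad.png",im)
E
```

```text
clock: 17.75
position: [0.5994, 0.1166, 0.3276]
ee_rot: [-2.367, -2.065, 0.0]
force: [1.6, 0.5, 0.8]
width: 0.005
gripper_force: 0.0
clock: 18.25
position: [0.6156, 0.2392, 0.3771]
ee_rot: [-2.362, -2.068, -0.004]
force: [0.0, 0.1, 0.7]
width: 0.006
gripper_force: 0.0
clock: 18.65
position: [0.6199, 0.2631, 0.3769]
ee_rot: [2.368, 2.064, -0.001]
force: [-0.1, -1.3, 0.0]
width: 0.006
gripper_force: 0.0
[0.61993649 0.2631121  0.3768708 ] [-0.14364323 -1.29704394  0.02849229]
err 0.0013836779675644021 0.00012543321367192853
{'c': array([0.6189, 0.266 ]), 'size': array([11.5, 15.8]), 'ang': 120.1, 'mean': array([0.6189, 0.266 ], dtype=float32)}
```

View pics/pad.png

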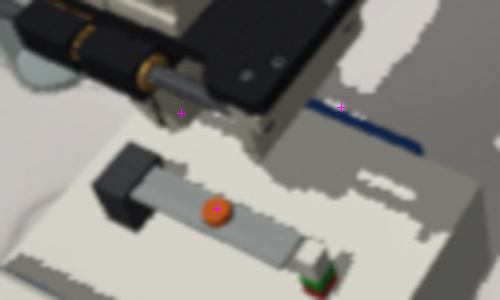

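The drawer panel lies flush against the reader at about (365,125), and the tip is above the pad at (217,210). Descending to just above it, then pressing in small steps.

```bash
python3 -m inch '0.001 0 0.03 0 0; 0.001 0 0.05 0 0; 0.001 0 0.064 0 0; 0.001 0 0.072 0 0; 0.001 0 0.072 0 0'
python3 -m inch '0 0 0.0015 0 0; 0 0 0.003 0 0; 0 0 0.0045 0 0; 0 0 0.006 0 0; 0 0 0.006 0 0'
python3 -m inch '0 0 0.001 0 0; 0 0 0.002 0 0; 0 0 0.003 0 0; 0 0 0.003 0 0'
```

```text
clock: 19.2
position: [0.6198, 0.2652, 0.3041]
ee_rot: [-2.367, -2.065, 0.002]
force: [-0.4, 0.8, 1.1]
width: 0.007
gripper_force: 0.0
clock: 19.7
position: [0.6198, 0.266, 0.2987]
ee_rot: [-2.366, -2.067, 0.0]
force: [-0.7, 0.5, 0.4]
width: 0.006
gripper_force: 0.0
clock: 20.1
position: [0.6197, 0.266, 0.2958]
ee_rot: [-2.366, -2.066, 0.0]
force: [-1.7, 0.4, 3.6]
width: 0.001
gripper_force: 1.7
```

```bash
python3 -m inch '0 0 0.0005 0 0; 0 0 0.001 0 0; 0 0 0.0015 0 0; 0 0 0.0015 0 0; 0 0 0.0015 0 0'
python3 -m inch '0 0 0.0005 0 0; 0 0 0.001 0 0; 0 0 0.001 0 0; 0 0 0.001 0 0'
```

```text
clock: 20.6
position: [0.6197, 0.266, 0.2943]
ee_rot: [-2.366, -2.066, 0.0]
force: [-3.9, 1.3, 4.8]
width: 0.005
gripper_force: 2.7
clock: 21.0
position: [0.6197, 0.2661, 0.2934]
ee_rot: [-2.366, -2.066, 0.0]
force: [-4.4, 0.0, 6.2]
width: 0.005
gripper_force: 3.3
```

Force 6.2 N with the pad about 5 mm down puts it in mid-band by both measures. Holding, with a look at the gauge.

```bash
python3 -m inch '0 0 0.0004 0 0; 0 0 0.0004 0 0; 0 0 0.0004 0 0; 0 0 0.0004 0 0; 0 0 0.0004 0 0'
python3 - <<'E'
from h import *
f=arm.get_image("side");cv2.imwrite("pics/gauge.png",cv2.resize(f[270:340,140:240,::-1],(700,490),interpolation=cv2.INTER_CUBIC))
print(np.mean([arm.observe()["force"]],0))
E
```

```text
clock: 21.5
position: [0.6197, 0.2661, 0.2931]
ee_rot: [-2.366, -2.066, -0.0]
force: [-4.4, -0.3, 7.5]
width: 0.006
gripper_force: 3.5
[-3.70214463  0.15608663  5.81628749]
```

View pics/gauge.png

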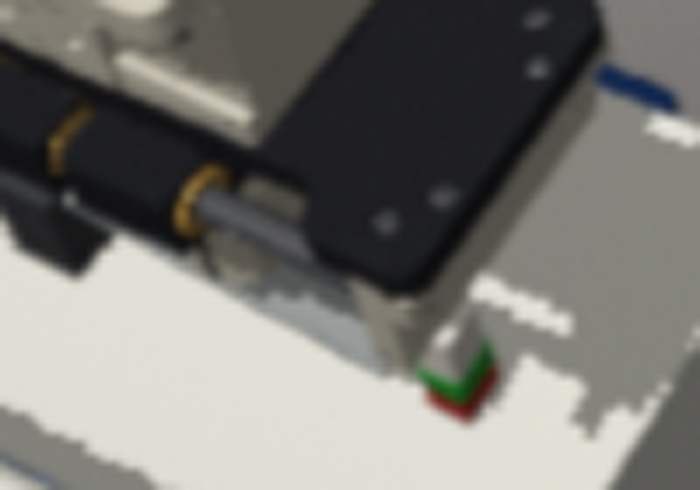

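The leaf's end at about (395,370) sits level with the green band at about (425,378). It has been held for over half a second, so I'll let it spring back, rise clear and check.

```bash
python3 -m inch '0 0 -0.002 0 0; 0 0 -0.004 0 0; 0 0 -0.006 0 0; 0 0 -0.01 0 0; 0 0 -0.02 0 0'
python3 -m inch '0 0 -0.03 0 0; 0 0 -0.06 0 0; 0 0 -0.09 0 0; 0 0 -0.11 0 0; 0 0 -0.11 0 0'
python3 - <<'E'
from h import *
f=arm.get_image("side");print("pad",rect("side",hsv(f,(3,120,80),(20,255,255),(285,315,160,195)),.12))
for q in("drawer_front","cassette_orange","cassette_purple"):
    for n in("side","top"):
        if n=="top": arm.get_image(n)
        print(q,n,[(np.round(d["point"]).tolist(),round(d["conf"],2)) for d in arm.place_of(n,q)][:2])
P=np.array([.620,.2645]);a=np.radians(82.2);u=np.array([np.cos(a),np.sin(a)]);D=P-.102*u
print("shut front expected px",pix("side",[[*D,.04]]),pix("top",[[*D,.04]]))
print("panel",rect("side",hsv(f,(100,100,30),(125,255,255),(245,290,195,260)),.078),"top edge expected",P-.096*u)
E
```

```text
clock: 22.05
position: [0.6196, 0.2658, 0.3124]
ee_rot: [-2.366, -2.066, 0.002]
force: [-0.7, -0.0, 0.1]
width: 0.005
gripper_force: 0.0
clock: 22.55
position: [0.6207, 0.2656, 0.427]
ee_rot: [2.365, 2.065, 0.009]
force: [1.0, 0.2, -0.7]
width: 0.004
gripper_force: 0.0
pad {'c': array([0.6189, 0.266 ]), 'size': array([11.5, 15.8]), 'ang': 120.1, 'mean': array([0.6189, 0.266 ], dtype=float32)}
drawer_front side [([284.0, 213.0], 0.48)]
drawer_front top [([183.0, 191.0], 0.9), ([165.0, 139.0], 0.26)]
cassette_orange side [([183.0, 276.0], 0.87)]
cassette_orange top [([187.0, 344.0], 0.77)]
cassette_purple side [([151.0, 319.0], 0.74)]
cassette_purple top [([218.0, 410.0], 0.77)]
shut front expected px [[283.1077645  214.68293928]] [[180.49615463 189.70815489]]
panel {'c': array([0.5978, 0.1696]), 'size': array([ 5.4, 92.9]), 'ang': 172.4, 'mean': array([0.5961, 0.17  ], dtype=float32)} top edge expected [0.60697131 0.16938821]
```

The pad is back at rest, the drawer panel is at its shut position, and orange and purple haven't moved. Handing in.

```bash
python3 -c "
from cell import arm
print(arm.sign_off())"
```

```text
the job is handed in; nothing more can be done
None
```

I handed the job in at about 23 s, and no verdict came back: the green cassette is flat in the shut drawer, the leaf was held in the green band at about 6 N and sprang back, and the orange and purple cassettes are where they stood.

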